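# Put the mixed-up moulder cutters back into their own storage blocks

### The job

The cutter heads of the spindle moulder were put away in each other's storage blocks, and the grooving cutter was left on the table. Put each of the four cutters into the block whose round recess is made to its size, upright and right down on the floor of the recess with the post up its bore, using the empty block or a bare bit of table as a free spot on the way. Set each one down before you let go, since a drop chips the carbide edges, and leave the folding rule and the tape measure where they are.

Things in the scene. Friction and masses are not known exactly. Their poses are not given: they have to be found in the camera images.
- chamfer_cutter_mid (a point): Chamfer cutter: aluminium cone, 54 mm across at the foot, 45 mm above, 22 mm high, 3 dark cutting plates. On it, on the same axis, a round hub 40 mm across, 20 mm high, to be gripped from above; 30 mm bore through all. 42 mm high in all, about 0.35 kg. Starts in the medium block (wrong). Point: on its axis, 21 mm above its flat underside; z up along the bore.
- rebate_cutter_mid (a point): Rebate cutter: straight aluminium drum, 70 mm across, 26 mm high, 4 dark cutting plates. On it, on the same axis, a round hub 40 mm across, 20 mm high, to be gripped from above; 30 mm bore through all. 46 mm high in all, about 0.5 kg. Starts in the wide block (wrong). Point: on its axis, 23 mm above its flat underside; z up along the bore.
- rounding_cutter_mid (a point): Rounding-over cutter: aluminium, 86 mm across at the foot, side hollowed in a quarter circle up to 48 mm, 26 mm high. On it, on the same axis, a round hub 40 mm across, 20 mm high, to be gripped from above; 30 mm bore through all. 46 mm high in all, about 0.5 kg. Starts in the small block (wrong). Point: on its axis, 23 mm above its flat underside; z up along the bore.
- grooving_cutter_mid (a point): Grooving cutter: thin flat steel disc, 102 mm across, 10 mm high, 8 teeth round its edge. On it, on the same axis, a round hub 40 mm across, 24 mm high, to be gripped from above; 30 mm bore through all. 34 mm high in all, about 0.5 kg. Starts upright on the bare table. Point: on its axis, 17 mm above its flat underside; z up along the bore.
- nest_small_floor (a point): Small storage block, for the chamfer cutter: fixed square plywood base, 94 mm a side, 12 mm thick; on it a pale wooden ring, 86 mm outside, 66 mm inside, top 22 mm above the table: a recess 10 mm deep, with a round-topped post 18 mm thick, 26 mm high, in its middle. The rounding-over cutter starts on it, riding on the ring (22 mm up). Point: centre of the recess floor, 12 mm above the table; z up.
- nest_medium_floor (a point): Medium storage block, for the rebate cutter: fixed square plywood base, 110 mm a side, 12 mm thick; on it a pale wooden ring, 102 mm outside, 82 mm inside, top 22 mm above the table: a recess 10 mm deep, with a round-topped post 18 mm thick, 26 mm high, in its middle. The chamfer cutter starts loosely in it. Point: centre of the recess floor, 12 mm above the table; z up.
- nest_wide_floor (a point): Wide storage block, for the rounding-over cutter: fixed square plywood base, 126 mm a side, 12 mm thick; on it a pale wooden ring, 118 mm outside, 98 mm inside, top 22 mm above the table: a recess 10 mm deep, with a round-topped post 18 mm thick, 26 mm high, in its middle. The rebate cutter starts loosely in it. Point: centre of the recess floor, 12 mm above the table; z up.
- nest_disc_floor (a point): Disc storage block, for the grooving cutter: fixed square plywood base, 142 mm a side, 12 mm thick; on it a pale wooden ring, 134 mm outside, 114 mm inside, top 22 mm above the table: a recess 10 mm deep, with a round-topped post 18 mm thick, 26 mm high, in its middle. Empty at the start. Point: centre of the recess floor, 12 mm above the table; z up.
- folding_rule_mid (a point): Bystander: a folded yellow wooden rule, 239 x 31 x 16 mm, lying on the table to the right of the work. The point is its centre, 8 mm above the table. Leave it where it lies.
- tape_measure_mid (a point): Bystander: a yellow tape measure standing on its edge, 84 x 37 x 64 mm, beside the work. The point is its centre, 32 mm above the table. Leave it where it stands.
There are look-alikes about, which are no part of the job. What is shaped like the part that bears rebate_cutter_mid but purple is not meant. What is shaped like the part that bears nest_medium_floor but yellow is not meant.

How it is judged:
At the end, for the whole second after the job is handed in: Each of the four cutters stands in its own block (chamfer in small, rebate in medium, rounding-over in wide, grooving in disc): its axis within 10 mm of the centre of the recess, its underside within 4 mm of the recess floor, upright within 0.08 rad, at rest and released (horizontal distance between chamfer_cutter_mid and nest_small_floor below 0.01 m and z of chamfer_cutter_mid in the frame of nest_small_floor below 0.025 m and angle between each of chamfer_cutter_mid, rebate_cutter_mid, rounding_cutter_mid, grooving_cutter_mid's own z axis and vertical below 0.08 rad and linear speed of each of chamfer_cutter, rebate_cutter, rounding_cutter, grooving_cutter below 0.02 m/s and angular speed of each of chamfer_cutter, rebate_cutter, rounding_cutter, grooving_cutter below 0.15 rad/s and contact force between each of chamfer_cutter, rebate_cutter, rounding_cutter, grooving_cutter and the fingers below 0.2 N and horizontal distance between rebate_cutter_mid and nest_medium_floor below 0.01 m and z of rebate_cutter_mid in the frame of nest_medium_floor below 0.027 m and horizontal distance between rounding_cutter_mid and nest_wide_floor below 0.01 m and z of rounding_cutter_mid in the frame of nest_wide_floor below 0.027 m and horizontal distance between grooving_cutter_mid and nest_disc_floor below 0.01 m and z of grooving_cutter_mid in the frame of nest_disc_floor below 0.021 m); the robot touches nothing.
It fails at once if a cutter is dropped from more than about 10 mm (it moves faster than 0.45 m/s with no finger touching it) ((linear speed of chamfer_cutter above 0.45 m/s and contact force between chamfer_cutter and the fingers below 0.1 N) or (linear speed of rebate_cutter above 0.45 m/s and contact force between rebate_cutter and the fingers below 0.1 N) or (linear speed of rounding_cutter above 0.45 m/s and contact force between rounding_cutter and the fingers below 0.1 N) or (linear speed of grooving_cutter above 0.45 m/s and contact force between grooving_cutter and the fingers below 0.1 N)).
It fails at once if the folding rule or the tape measure is shifted by more than 20 mm (distance of any of folding_rule_mid, tape_measure_mid from where it was at the start of the episode above 0.02 m).
It also fails if it takes over 96 s, if anything falls off the work surface, if the arm or the gripper's body presses on something with over 40 N, if the wrist force passes 120 N, or if a joint passes its speed limit or range.

### The arm

A 7-joint arm with a two-finger parallel gripper is mounted at the origin on a cart in front of the work surface, level with it; the furniture and walls round the work are solid. World frame = base frame: x ahead of the robot, y to its left, z up, the work surface at z = 0. Lengths are in m, angles in rad, forces in N, time in s.
With the tool pointing down it reaches from about 0.425 to 0.875 m from the base axis. Payload 4.7 kg.
Tool frame: the origin (TCP) lies midway between the tips of the shut fingers; the grasp point (between the pads) lies 19 mm behind it; x points along the fingers, z is the direction in which the jaws open and shut, and the axes are right-handed (so a half turn about x gives the same grasp; the last joint's range is limited). The gripper opens to 87 mm and grips with 3 to 60 N. Pads are 19 mm wide; open, the fingers measure 117 mm over their backs; the gripper's body (75 mm by 190 mm) begins 51 mm behind the grasp point.
Start: joints at [1.198, 0.321, -0.07, 1.45, 0.023, 1.371, -0.057], TCP at [0.245, -0.602, 0.223] pointing down, gripper open.
Joint ranges: [-2.86, 2.86], [-0.3, 2.09], [-1.38, 1.24], [0.06, 2.45], [-1.56, 4.7], [0.09, 2.05], [-2.69, 2.69]. Speed limits (rad/s): [2.57, 2.57, 3.14, 3.14, 3.14, 3.14, 3.14].

### API

Orientations are given as a rotation vector (axis times angle).
In Python, from bench import ctrl gives the robot as it stands.
- The arm moves only by the shell command python3 -m pendant 'ROWS' [OPENING] [FORCE]. ROWS is JSON, a list of rows, each an object with "travel": the shift along the tool's x, y, z in m, a list of three; "twist": the turn about the tool's x in rad. In form: [{"travel": [x, y, z], "twist": twist}, ...]. A call has 1 to 10 rows; each row is the pose to reach, as a shift and turn from the pose measured when the call began, along the tool's axes at that moment; what a row does not reach only later rows make up. A row lasts 1/8 s, in which the tool goes at most 62.5 mm and 10.7 degrees, less where a joint would pass 70% of its speed; a pose out of reach is approached as far as the arm can. A call with a gripper value outside its range is refused whole. OPENING is the opening, from -1 (shut) to 1 (fully open), so that 0 is half open, set as the call begins (- or left out, the last holds). The fingers move at their own pace and stop on an object; FORCE is the grip in N (left out, the last holds). Time passes only in rows, so rows that repeat a pose let the fingers close. It gives the time, the measured TCP pose, the force and the opening at its end, in the units of the state.
- ctrl.get_state(): the state, without advancing time (a new reading comes with each control period).
- ctrl.get_image(name): name is "scene" or "top" or "wrist"; returns the picture (420x560x3 uint8, red, green, blue); there is no depth.
- ctrl.camera_model(name): a dict with "K" (3x3 intrinsics, pixels), "distortion" ([k1, k2, p1, p2, k3] as OpenCV has them; the pictures are not rectified), "rvec" (rotation vector, rad) and "tvec" (3), from world to camera coordinates, as OpenCV has them; the wrist camera has in their place "T_tool_cam" (4x4, takes a point from camera to tool coordinates, whose origin is the TCP and whose axes are the tool frame's). Camera axes: x right, y down, z forward; pixel columns grow to the right and rows downward; lengths in m; the calibration is good to about 2 mm. A picture is of the moment at which its call begins: read the wrist's pose just before it. camera_model takes no time and is no camera call.
- ctrl.close_job(): hands the job in, once; it reports no verdict.
The state is a dict: "time": time; "joint_positions": joint angles; "qd": joint speeds; "joint_torque": joint torques, N m; "position": TCP position; "tool_rot": TCP orientation; "ft_force": force on the tool from outside, world axes, zero at the start; "torque": the same for the moment, N m; "grip_width": opening from 0.0 (shut) to 1.0 (fully open).
Only numpy, scipy, OpenCV 4.12 (cv2) and the standard library are available. Lean on these libraries where they do the work, as an engineer would, in place of code of your own. Each camera call takes 0.05 s, during which the arm holds its last target.

## Working session

There is one attempt and no reset: what is moved stays moved. The work goes in short steps, Python scripts to look and compute and a shell command to move; the robot and the scene stay as the last step left them, time stands still between calls to the robot, and variables do not carry over. Pictures are saved under pics/ and viewed, and the job is handed in when it is done.

```bash
ls; mkdir -p pics; python3 - <<'E'
from bench import ctrl
import cv2
s=ctrl.get_state()
print({k:(v if not hasattr(v,'__len__') else [round(float(x),3) for x in v]) for k,v in s.items()})
for n in ["scene","top","wrist"]:
    im=ctrl.get_image(n); cv2.imwrite(f"pics/{n}0.png",im[:,:,::-1]); print(n,ctrl.camera_model(n))
E
```

```text
pics
{'time': 0.0, 'joint_positions': [1.198, 0.322, -0.07, 1.452, 0.023, 1.371, -0.057], 'qd': [-0.001, -0.0, -0.0, -0.0, -0.001, -0.001, 0.001], 'joint_torque': [-0.0, -49.129, -0.404, -31.253, -0.064, 0.044, 0.0], 'position': [0.245, -0.601, 0.221], 'tool_rot': [0.921, 1.369, -0.919], 'ft_force': [-0.333, -1.005, 0.555], 'torque': [0.006, 0.052, 0.063], 'grip_width': 1.0006115221290128}
scene {'K': array([[463.17772487,   0.        , 277.19223147],
       [  0.        , 463.17772487, 208.48358253],
       [  0.        ,   0.        ,   1.        ]]), 'distortion': array([-0.00056015,  0.        ,  0.        ,  0.        ,  0.        ]), 'rvec': array([ 2.03867434, -0.84040875,  0.451615  ]), 'tvec': array([-0.43326925,  0.19756399,  1.10078838])}
top {'K': array([[514.15105095,   0.        , 276.87728004],
       [  0.        , 514.15105095, 208.40385675],
       [  0.        ,   0.        ,   1.        ]]), 'distortion': array([-0.04433216,  0.        ,  0.        ,  0.        ,  0.        ]), 'rvec': array([ 2.22351139, -2.16544042,  0.08019518]), 'tvec': array([-0.10804069,  0.48091532,  1.33054999])}
wrist {'K': array([[354.55671696,   0.        , 282.34117634],
       [  0.        , 354.55671696, 207.35596259],
       [  0.        ,   0.        ,   1.        ]]), 'distortion': array([-0.0100192,  0.       ,  0.       ,  0.       ,  0.       ]), 'T_tool_cam': array([[-2.07419158e-04, -2.56799428e-01,  9.66464697e-01,
        -1.63389920e-01],
       [ 4.07002183e-04, -9.66464660e-01, -2.56799330e-01,
         6.98970439e-02],
       [ 9.99999896e-01,  3.40088141e-04,  3.04981213e-04,
        -2.99663067e-04],
       [ 0.00000000e+00,  0.00000000e+00,  0.00000000e+00,
         1.00000000e+00]])}
```

View pics/scene0.png

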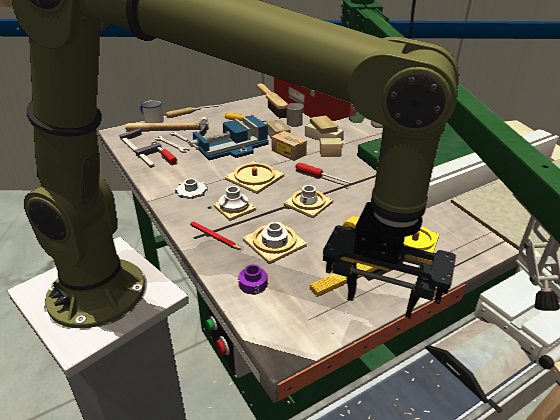

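View pics/top0.png

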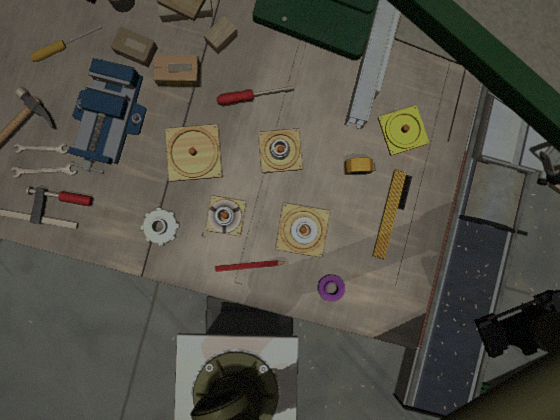

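View pics/wrist0.png

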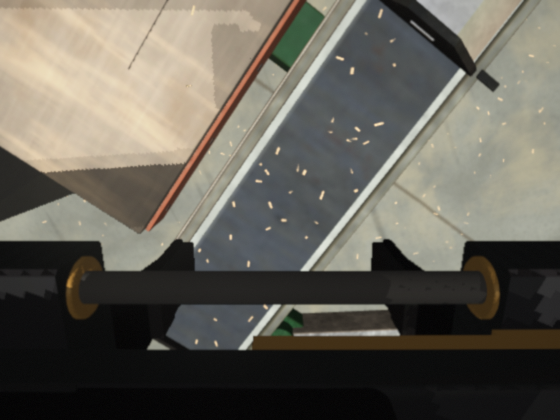

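The top view shows the four plywood blocks (193,152), (280,150), (226,215) and (303,230). The grooving disc is at (160,227). The yellow look-alike block is at (404,129) and the purple look-alike cutter at (331,287). The tape is at (360,166) and the rule at (390,215). Next, close crops.

```bash
python3 - <<'E'
import cv2
t=cv2.imread('pics/top0.png'); s=cv2.imread('pics/scene0.png')
c=t[115:265,130:340]; cv2.imwrite('pics/c1.png',cv2.resize(c,None,fx=3.8,fy=3.8,interpolation=cv2.INTER_CUBIC))
c=s[150:300,165:345]; cv2.imwrite('pics/c2.png',cv2.resize(c,None,fx=4,fy=4,interpolation=cv2.INTER_CUBIC))
E
```

```text
(no output)
```

View pics/c1.png

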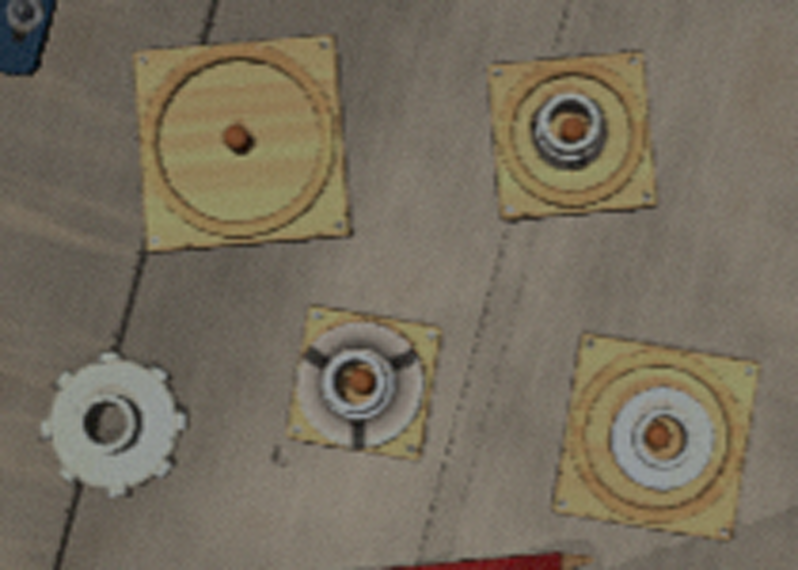

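View pics/c2.png

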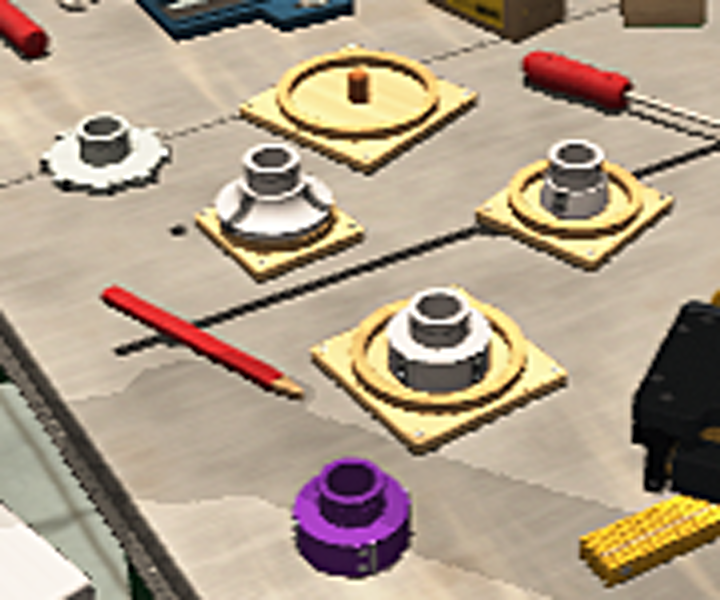

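The top crop shows the empty disc block (post at crop 237,138), the chamfer in the medium block (570,128) and the rounding-over cutter on the small block (360,382). The rebate cutter is in the wide block (660,435) and the grooving disc is at (110,421). The look-alikes differ in colour (purple cutter, saturated yellow block), so my choices are the plywood-toned blocks and the silver cutters. Now to measure.

```bash
cat > h.py <<'E'
import numpy as np, cv2
from bench import ctrl
from scipy.spatial.transform import Rotation as R
def cam(n, st=None):
    m=ctrl.camera_model(n)
    if 'rvec' in m:
        Rc=cv2.Rodrigues(m['rvec'])[0]; Rw=Rc.T; C=-Rc.T@m['tvec']
    else:
        T=m['T_tool_cam']; Rt=R.from_rotvec(st['tool_rot']).as_matrix()
        Rw=Rt@T[:3,:3]; C=Rt@T[:3,3]+np.array(st['position'])
    return m,Rw,C
def ray(n,px,z,st=None):
    m,Rw,C=cam(n,st)
    p=cv2.undistortPoints(np.array(px,float).reshape(-1,1,2),m['K'],m['distortion']).reshape(-1,2)
    d=np.c_[p,np.ones(len(p))]@Rw.T
    return C+d*((z-C[2])/d[:,2])[:,None]
def proj(n,P,st=None):
    m,Rw,C=cam(n,st)
    rv=cv2.Rodrigues(Rw.T)[0]; return cv2.projectPoints(np.array(P,float).reshape(-1,1,3),rv,-Rw.T@C,m['K'],m['distortion'])[0].reshape(-1,2)
E
python3 - <<'E'
from h import *
t=cv2.imread('pics/top0.png'); hsv=cv2.cvtColor(t,cv2.COLOR_BGR2HSV)
for p in [(180,120),(170,170),(250,210),(285,215),(268,140),(404,150),(160,240)]: print(p,hsv[p[1],p[0]])
m,_,C=cam('top'); print('C',C)
mask=cv2.inRange(hsv,(12,70,90),(35,170,255)); mask[:115]=0;mask[265:]=0;mask[:,:155]=0;mask[:,335:]=0
mask=cv2.morphologyEx(mask,cv2.MORPH_OPEN,np.ones((3,3)))
for c in cv2.findContours(mask,cv2.RETR_EXTERNAL,cv2.CHAIN_APPROX_NONE)[0]:
    if len(c)<50: continue
    w=ray('top',c.reshape(-1,2),0.012)[:,:2].astype(np.float32)
    r=cv2.minAreaRect(w*1000); print('block',np.round(r[0],1),np.round(r[1],1),round(r[2],1), c.reshape(-1,2).mean(0))
cv2.imwrite('pics/m.png',mask)
# grey cutters
g=cv2.inRange(hsv,(0,0,95),(180,45,255))
cv2.imwrite('pics/g.png',g[115:265,130:340])
E
```

```text
(180, 120) [ 26  40 103]
(170, 170) [ 27  84 142]
(250, 210) [ 18  41 125]
(285, 215) [ 20 102 125]
(268, 140) [ 20 122  86]
(404, 150) [ 28 157 149]
(160, 240) [ 54   8 150]
C [ 0.39924895 -0.08228897  1.35909691]
block [ 430.3 -163.3] [126.  125.8] 82.0 [301.88461538 229.75274725]
block [638.9 -99.6] [109.5 110. ] 7.0 [280.2721519  150.03797468]
block [627.3 130.4] [141.1 142.4] 6.4 [192.8195122  152.49756098]
```

```bash
python3 - <<'E'
import cv2
t=cv2.imread('pics/top0.png')
g=[t[y-18:y+18,x-18:x+18] for x,y in [(160,226),(280,149),(225,215),(304,230)]]
g=[cv2.resize(a,(396,296) if 0 else (300,300),interpolation=cv2.INTER_NEAREST) for a in g]
import numpy as np
cv2.imwrite('pics/hubs.png',np.vstack([np.hstack(g[:2]),np.hstack(g[2:])]))
E
```

```text
(no output)
```

View pics/hubs.png

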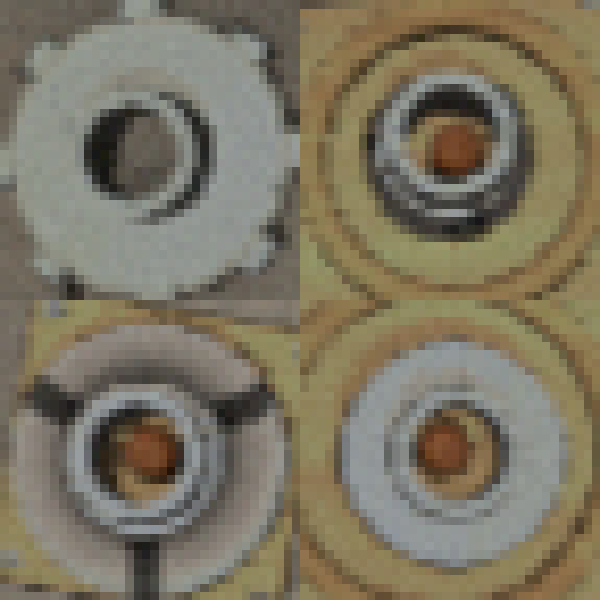

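```bash
python3 - <<'E'
from h import *
for n,px,z in [('groov',(157.3,225.5),.034),('cham',(279.3,146.8),.054),('round',(223.2,214.7),.068),('reb',(304.1,229.7),.058),('discpost',(237/3.8+130-.4,136/3.8+115-.4),.038)]:
    p=ray('top',[px],z)[0]; print(n,np.round(p,4),'r',round(np.hypot(p[0],p[1]),3))
t=cv2.imread('pics/top0.png'); hsv=cv2.cvtColor(t,cv2.COLOR_BGR2HSV)
mask=cv2.inRange(hsv,(14,70,80),(35,190,255)); roi=np.zeros_like(mask); roi[190:242,200:252]=255
mask&=roi
pts=np.argwhere(mask)[:,::-1]; 
w=ray('top',cv2.convexHull(pts.astype(np.int32)).reshape(-1,2),0.012)[:,:2].astype(np.float32)
r=cv2.minAreaRect(w*1000); print('small',r)
g=cv2.inRange(hsv,(0,0,110),(180,40,255))
for (x,y,s,z,n) in [(160,226,21,.01,'groov'),(304,230,16,.038,'reb')]:
    q=np.zeros_like(g); q[y-s:y+s,x-s:x+s]=g[y-s:y+s,x-s:x+s]; q=cv2.morphologyEx(q,cv2.MORPH_OPEN,np.ones((3,3)))
    c=max(cv2.findContours(q,cv2.RETR_EXTERNAL,cv2.CHAIN_APPROX_NONE)[0],key=cv2.contourArea)
    w=ray('top',cv2.convexHull(c).reshape(-1,2),z)[:,:2].astype(np.float32)*1000
    print(n,cv2.minEnclosingCircle(w), cv2.fitEllipse(w))
# scene hub checks
s0=[('groov',(104,120),.034),('cham',(576,153),.054),('round',(272,157),.068),('reb',(440,303),.058),('discpost',(359,70),.038),('purple',(352,475),.046)]
for n,(x,y),z in s0: print('scene',n,np.round(ray('scene',[(x/4+165-.4,y/4+150-.4)],z)[0],4))
st=ctrl.get_state(); print(R.from_rotvec(st['tool_rot']).as_matrix().round(3), st['position'])
E
```

```text
groov [0.4301 0.2118 0.034 ] r 0.479
cham [ 0.6396 -0.097   0.054 ] r 0.647
round [0.4609 0.0396 0.068 ] r 0.463
reb [ 0.4288 -0.1652  0.058 ] r 0.46
discpost [0.627 0.129 0.038] r 0.64
small ((462.2198486328125, 39.10624694824219), (94.8836898803711, 93.82847595214844), 81.73251342773438)
groov ((428.6835021972656, 211.9609832763672), 49.63712692260742) ((429.1087951660156, 211.8148956298828), (95.68505859375, 98.6573715209961), 169.11956787109375)
reb ((428.4530334472656, -166.1466522216797), 34.53196716308594) ((428.5118408203125, -166.03134155273438), (67.45559692382812, 69.05892944335938), 163.10987854003906)
scene groov [0.4408 0.2162 0.034 ]
scene cham [ 0.6458 -0.0997  0.054 ]
scene round [0.4652 0.038  0.068 ]
scene reb [ 0.4357 -0.1668  0.058 ]
scene discpost [0.6349 0.1292 0.038 ]
scene purple [ 0.2883 -0.2412  0.046 ]
[[-0.001  0.926  0.377]
 [ 0.001  0.377 -0.926]
 [-1.    -0.    -0.001]] [ 0.24502087 -0.6016012   0.22171337]
```

Block sizes come out at 126, 109.8, 142 and 94 mm, which matches. Plan: rebate → bare table at about (0.56, 0.005), rounding → wide, chamfer → small, rebate → medium, grooving → disc. First I move over the rebate cutter with the jaws turned along world x.

```bash
python3 -m pendant '[{"travel":[0,0.035,-0.035],"twist":-0.13},{"travel":[0,0.075,-0.075],"twist":-0.26},{"travel":[0,0.115,-0.115],"twist":-0.39},{"travel":[0,0.155,-0.155],"twist":-0.52},{"travel":[0,0.195,-0.195],"twist":-0.65},{"travel":[0,0.235,-0.235],"twist":-0.78},{"travel":[0,0.275,-0.275],"twist":-0.91},{"travel":[0,0.31,-0.31],"twist":-1.04},{"travel":[0,0.336,-0.334],"twist":-1.18},{"travel":[0,0.336,-0.334],"twist":-1.18}]' 1 30
python3 - <<'E'
from h import *
ctrl.get_image('wrist')
st=ctrl.get_state(); im=ctrl.get_image('wrist'); cv2.imwrite('pics/w1.png',im[:,:,::-1]); t=ctrl.get_image('top'); cv2.imwrite('pics/t1.png',t[:,:,::-1])
print(st['time'],st['position'],R.from_rotvec(st['tool_rot']).as_matrix().round(3),st['ft_force'])
print(proj('wrist',[[.429,-.1655,.058],[.4303,-.1633,.012]],st))
np.save('st1.npy',np.r_[st['position'],st['tool_rot']])
E
```

```text
time: 1.4
position: [0.4312, -0.1625, 0.2223]
tool_rot: [-0.001, 1.571, 0.003]
ft_force: [-0.7, -0.7, -0.9]
grip_width: 1.002
1.45 [ 0.43033985 -0.16463439  0.22212892] [[-0.001  0.002  1.   ]
 [ 0.001  1.    -0.002]
 [-1.     0.001 -0.001]] [-0.27602397 -0.77889543 -0.76555717]
[[281.27681569 191.1477834 ]
 [282.67031143 180.01355725]]
```

View pics/w1.png

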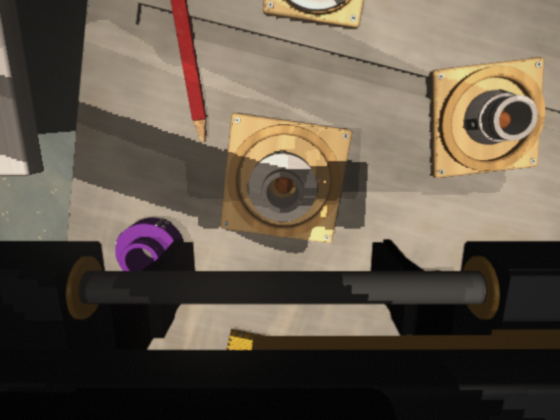

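```bash
python3 - <<'E'
from h import *
im=cv2.imread('pics/w1.png'); c=cv2.resize(im[105:250,210:365],None,fx=4,fy=4,interpolation=cv2.INTER_CUBIC)
c=cv2.convertScaleAbs(c,alpha=1.6,beta=10); cv2.imwrite('pics/w1c.png',c)
E
```

```text
(no output)
```

View pics/w1c.png

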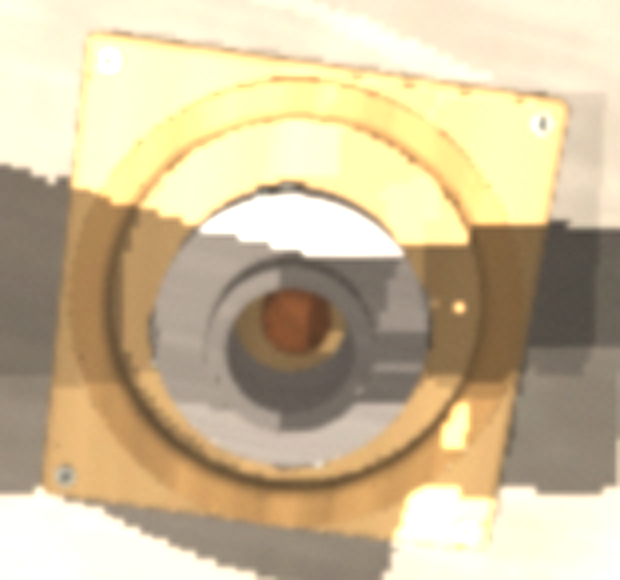

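```bash
python3 - <<'E'
from h import *
v=np.load('st1.npy'); st={'position':v[:3],'tool_rot':v[3:]}
f=lambda p:np.array(p,float)/4+[210-.375,105-.375]
print('hub',ray('wrist',[f((292,363))],.058,st)[0], 'drum',ray('wrist',[f((290,330))],.038,st)[0])
c=ray('wrist',[f(p) for p in [(92,32),(568,100),(492,538),(43,487)]],.012,st); print(c, c.mean(0), np.linalg.norm(c-np.roll(c,1,0),axis=1))
E
```

```text
hub [ 0.43026755 -0.16959449  0.058     ] drum [ 0.42976265 -0.16572151  0.038     ]
[[ 0.37939749 -0.09359614  0.012     ]
 [ 0.50144387 -0.11071978  0.012     ]
 [ 0.48598684 -0.23027409  0.012     ]
 [ 0.36131508 -0.21519439  0.012     ]] [ 0.43203582 -0.1624461   0.012     ] [0.12293538 0.12324178 0.12054938 0.12558043]
```

Hub (0.430, -0.167) and block (0.432, -0.163) agree with the top camera to about 2 mm, so I descend and grip.

```bash
python3 -m pendant '[{"travel":[0.04,-0.002,-0.0005],"twist":0},{"travel":[0.09,-0.002,-0.0005],"twist":0},{"travel":[0.13,-0.002,-0.0005],"twist":0},{"travel":[0.16,-0.002,-0.0005],"twist":0},{"travel":[0.175,-0.002,-0.0005],"twist":0},{"travel":[0.18,-0.002,-0.0005],"twist":0},{"travel":[0.18,-0.002,-0.0005],"twist":0}]' 1 30
python3 -m pendant '[{"travel":[0,0,0],"twist":0},{"travel":[0,0,0],"twist":0},{"travel":[0,0,0],"twist":0},{"travel":[0,0,0],"twist":0},{"travel":[0,0,0],"twist":0}]' -1 30
```

```text
time: 2.42
position: [0.4293, -0.1689, 0.0426]
tool_rot: [0.006, 1.571, -0.005]
ft_force: [0.7, 0.2, 0.2]
grip_width: 1.0
time: 3.05
position: [0.4293, -0.1689, 0.0426]
tool_rot: [0.006, 1.571, -0.005]
ft_force: [-0.1, -0.1, 0.0]
grip_width: 0.519
```

```bash
python3 -m pendant '[{"travel":[0,0,0],"twist":0},{"travel":[0,0,0],"twist":0},{"travel":[0,0,0],"twist":0}]' -1 30
```

```text
time: 3.42
position: [0.4297, -0.1689, 0.0426]
tool_rot: [0.006, 1.57, -0.005]
ft_force: [2.3, 0.2, -2.4]
grip_width: 0.458
```

```bash
python3 -m pendant '[{"travel":[-0.02,0,0],"twist":0},{"travel":[-0.06,0,0],"twist":0},{"travel":[-0.1,0,0],"twist":0},{"travel":[-0.1,0.03,0.025],"twist":0},{"travel":[-0.1,0.07,0.055],"twist":0},{"travel":[-0.1,0.11,0.085],"twist":0},{"travel":[-0.1,0.15,0.115],"twist":0},{"travel":[-0.1,0.171,0.13],"twist":0},{"travel":[-0.08,0.171,0.13],"twist":0},{"travel":[-0.05,0.171,0.13],"twist":0}]'
```

```text
time: 4.68
position: [0.5597, 0.0004, 0.0909]
tool_rot: [0.005, 1.573, -0.006]
ft_force: [0.3, -0.9, -7.1]
grip_width: 0.462
```

```bash
python3 -m pendant '[{"travel":[0.025,0,0],"twist":0},{"travel":[0.045,0,0],"twist":0},{"travel":[0.055,0,0],"twist":0},{"travel":[0.058,0,0],"twist":0},{"travel":[0.0605,0,0],"twist":0},{"travel":[0.0615,0,0],"twist":0},{"travel":[0.0615,0,0],"twist":0}]'
```

```text
time: 5.55
position: [0.5603, 0.0003, 0.0306]
tool_rot: [0.004, 1.571, -0.006]
ft_force: [-2.0, -0.4, 0.5]
grip_width: 0.462
```

Set down (wrist load went from -7 N to about 0). Release, then move over the rounding-over cutter.

```bash
python3 -m pendant '[{"travel":[0,0,0],"twist":0},{"travel":[0,0,0],"twist":0},{"travel":[0,0,0],"twist":0},{"travel":[0,0,0],"twist":0},{"travel":[-0.01,0,0],"twist":0},{"travel":[-0.04,0,0],"twist":0},{"travel":[-0.08,0,0],"twist":0},{"travel":[-0.13,0.01,-0.03],"twist":0},{"travel":[-0.17,0.03,-0.07],"twist":0},{"travel":[-0.17,0.04,-0.099],"twist":0}]' 1
python3 -m pendant '[{"travel":[0,0,0],"twist":0}]'
python3 - <<'E'
from h import *
st=ctrl.get_state(); im=ctrl.get_image('wrist'); cv2.imwrite('pics/w2.png',im[:,:,::-1]); t=ctrl.get_image('top'); cv2.imwrite('pics/t2.png',t[:,:,::-1])
print(st['time'],st['position'],st['tool_rot'])
print(proj('wrist',[[.461,.0395,.068],[.4622,.039,.012],[.56,.003,.046]],st))
np.save('st2.npy',np.r_[st['position'],st['tool_rot']])
c=cv2.resize(cv2.imread('pics/w2.png')[90:240,200:400],None,fx=4,fy=4,interpolation=cv2.INTER_CUBIC)
cv2.imwrite('pics/w2c.png',cv2.convertScaleAbs(c,alpha=1.5,beta=10))
E
```

```text
time: 6.8
position: [0.4626, 0.0431, 0.2046]
tool_rot: [0.002, 1.564, -0.005]
ft_force: [0.6, 0.1, 0.2]
grip_width: 0.996
time: 6.92
position: [0.4615, 0.0438, 0.2057]
tool_rot: [-0.001, 1.562, -0.006]
ft_force: [-1.0, -1.1, -0.0]
grip_width: 1.002
6.925 [0.46148048 0.04380564 0.20565616] [-1.24164114e-03  1.56238673e+00 -6.39328405e-03]
[[280.66104187 200.53382394]
 [281.64314066 187.76142093]
 [383.470562   231.26182203]]
```

View pics/w2c.png

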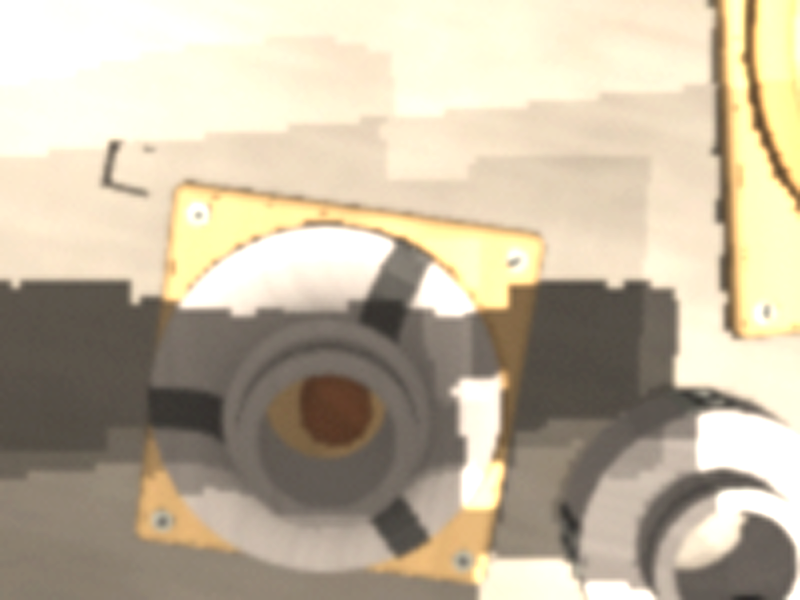

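View pics/w2.png

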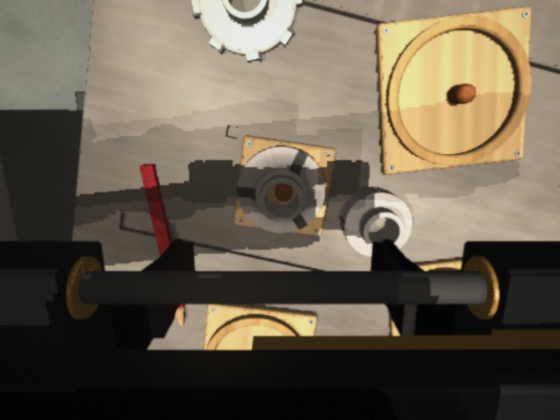

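Hub centre is at pixel (282,200.5) against a predicted (280.7,200.5), so the estimate holds. The rebate cutter stands upright on the table at (383,227). Descend onto the rounding cutter.

```bash
python3 -m pendant '[{"travel":[0.04,-0.002,-0.0005],"twist":0},{"travel":[0.08,-0.004,-0.001],"twist":0},{"travel":[0.12,-0.004,-0.001],"twist":0},{"travel":[0.145,-0.004,-0.001],"twist":0},{"travel":[0.154,-0.004,-0.001],"twist":0},{"travel":[0.154,-0.004,-0.001],"twist":0}]'
```

```text
time: 7.78
position: [0.464, 0.0387, 0.0514]
tool_rot: [0.002, 1.562, -0.005]
ft_force: [-1.3, 0.9, 0.3]
grip_width: 1.0
```

```bash
python3 -m pendant '[{"travel":[0,0,-0.0015],"twist":0},{"travel":[0,0,-0.0015],"twist":0},{"travel":[0,0,-0.0015],"twist":0},{"travel":[0,0,-0.0015],"twist":0},{"travel":[0,0,-0.0015],"twist":0},{"travel":[0,0,-0.0015],"twist":0},{"travel":[0,0,-0.0015],"twist":0},{"travel":[0,0,-0.0015],"twist":0}]' -1 30
```

```text
time: 8.78
position: [0.4621, 0.0387, 0.0514]
tool_rot: [0.002, 1.563, -0.006]
ft_force: [-2.2, -0.5, 2.4]
grip_width: 0.457
```

```bash
python3 -m pendant '[{"travel":[-0.02,0,0],"twist":0},{"travel":[-0.06,0,0],"twist":0},{"travel":[-0.1,0,0],"twist":0},{"travel":[-0.1,-0.03,-0.004],"twist":0},{"travel":[-0.1,-0.07,-0.01],"twist":0},{"travel":[-0.1,-0.11,-0.016],"twist":0},{"travel":[-0.1,-0.15,-0.022],"twist":0},{"travel":[-0.1,-0.185,-0.028],"twist":0},{"travel":[-0.09,-0.202,-0.031],"twist":0},{"travel":[-0.06,-0.202,-0.031],"twist":0}]'
python3 -m pendant '[{"travel":[0,0,0],"twist":0}]'
python3 - <<'E'
from h import *
st=ctrl.get_state(); im=ctrl.get_image('wrist'); cv2.imwrite('pics/w3.png',im[:,:,::-1]); t=ctrl.get_image('top');
print(st['time'],st['position'],st['tool_rot'])
c=cv2.resize(t[190:270,255:355,::-1],None,fx=6,fy=6,interpolation=cv2.INTER_CUBIC)
cv2.imwrite('pics/t3.png',cv2.convertScaleAbs(c,alpha=1.5,beta=10))
E
```

```text
time: 10.02
position: [0.4304, -0.1645, 0.1112]
tool_rot: [0.003, 1.561, -0.008]
ft_force: [-0.5, 0.8, -6.1]
grip_width: 0.46
time: 10.15
position: [0.4278, -0.1626, 0.1081]
tool_rot: [0.005, 1.567, -0.004]
ft_force: [-0.2, 0.2, -5.1]
grip_width: 0.456
10.15 [ 0.42777231 -0.16259903  0.10806061] [ 0.00540036  1.56709211 -0.00449008]
```

View pics/w3.png

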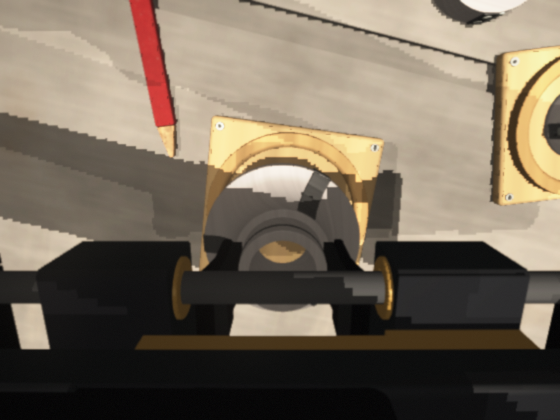

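```bash
python3 -m pendant '[{"travel":[0.01,-0.001,0.002],"twist":0},{"travel":[0.025,-0.001,0.0025],"twist":0},{"travel":[0.04,-0.001,0.0025],"twist":0},{"travel":[0.047,-0.001,0.0025],"twist":0},{"travel":[0.047,-0.001,0.0025],"twist":0}]'
```

```text
time: 10.88
position: [0.4327, -0.1645, 0.0631]
tool_rot: [0.004, 1.563, -0.006]
ft_force: [0.6, 1.0, -5.0]
grip_width: 0.457
```

```bash
python3 -m pendant '[{"travel":[0.006,0.0005,-0.001],"twist":0},{"travel":[0.01,0.0005,-0.001],"twist":0},{"travel":[0.014,0.0005,-0.001],"twist":0},{"travel":[0.017,0.0005,-0.001],"twist":0},{"travel":[0.019,0.0005,-0.001],"twist":0},{"travel":[0.0205,0.0005,-0.001],"twist":0},{"travel":[0.0215,0.0005,-0.001],"twist":0}]'
```

```text
time: 11.75
position: [0.4319, -0.164, 0.0415]
tool_rot: [0.003, 1.563, -0.006]
ft_force: [0.1, 0.7, -5.2]
grip_width: 0.457
```

```bash
python3 -m pendant '[{"travel":[0.001,0,0],"twist":0},{"travel":[0.002,0,0],"twist":0},{"travel":[0.002,0,0],"twist":0}]'
```

```text
time: 12.12
position: [0.4319, -0.164, 0.0413]
tool_rot: [0.003, 1.564, -0.006]
ft_force: [-5.1, 2.9, 13.6]
grip_width: 0.454
```

Contact at TCP z 0.0413, as expected for the recess floor (0.0414). Release and go above the chamfer cutter.

```bash
python3 -m pendant '[{"travel":[-0.001,0,0],"twist":0},{"travel":[-0.001,0,0],"twist":0},{"travel":[-0.001,0,0],"twist":0},{"travel":[-0.001,0,0],"twist":0},{"travel":[-0.01,0,0],"twist":0},{"travel":[-0.05,0,0],"twist":0},{"travel":[-0.1,0.005,0.02],"twist":0},{"travel":[-0.15,0.02,0.07],"twist":0},{"travel":[-0.16,0.035,0.12],"twist":0},{"travel":[-0.16,0.055,0.17],"twist":0}]' 1
python3 -m pendant '[{"travel":[0,0.008,0.03],"twist":0},{"travel":[0,0.012,0.037],"twist":0},{"travel":[0,0.012,0.037],"twist":0}]'
python3 - <<'E'
from h import *
st=ctrl.get_state(); im=ctrl.get_image('wrist'); t=ctrl.get_image('top'); cv2.imwrite('pics/t4.png',t[:,:,::-1])
cv2.imwrite('pics/w4.png',im[:,:,::-1])
print(st['time'],st['position'],st['tool_rot'])
print(proj('wrist',[[.6396,-.097,.054],[.6389,-.0996,.012]],st))
c=cv2.resize(cv2.imread('pics/w4.png')[90:240,200:400],None,fx=4,fy=4,interpolation=cv2.INTER_CUBIC)
cv2.imwrite('pics/w4c.png',cv2.convertScaleAbs(c,alpha=1.5,beta=10))
c=cv2.resize(t[190:270,255:355,::-1],None,fx=6,fy=6,interpolation=cv2.INTER_CUBIC)
cv2.imwrite('pics/t4c.png',cv2.convertScaleAbs(c,alpha=1.5,beta=10))
E
```

```text
time: 13.38
position: [0.6042, -0.1102, 0.2055]
tool_rot: [0.003, 1.559, -0.009]
ft_force: [0.1, -0.9, -0.5]
grip_width: 0.997
time: 13.75
position: [0.6407, -0.0982, 0.2057]
tool_rot: [0.003, 1.56, -0.008]
ft_force: [-0.1, -0.4, 0.6]
grip_width: 0.994
13.75 [ 0.6407267  -0.09823875  0.20570309] [ 0.00307642  1.56028854 -0.00839528]
[[279.51428909 191.10720997]
 [278.75428321 184.75442891]]
```

View pics/w4c.png

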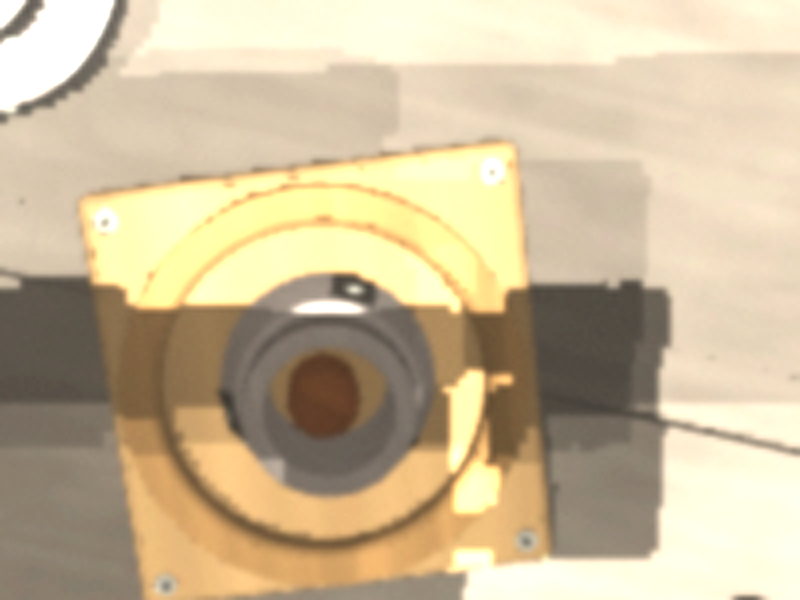

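View pics/t4c.png

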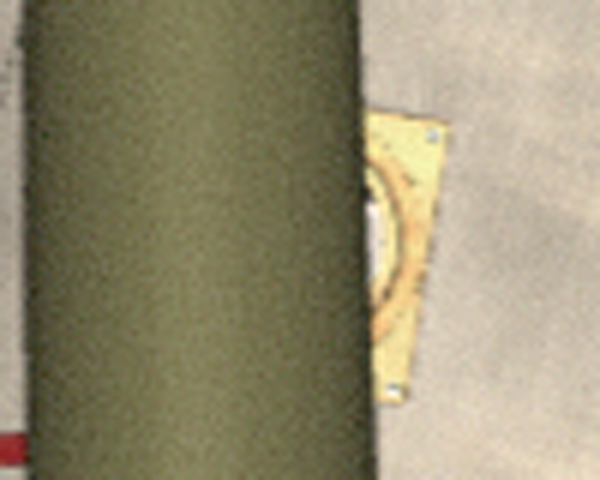

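```bash
python3 -m pendant '[{"travel":[0.03,0,0],"twist":0},{"travel":[0.08,0,-0.001],"twist":0},{"travel":[0.12,0,-0.001],"twist":0},{"travel":[0.15,0,-0.001],"twist":0},{"travel":[0.165,0,-0.001],"twist":0},{"travel":[0.1685,0,-0.001],"twist":0},{"travel":[0.1685,0,-0.001],"twist":0}]'
```

```text
time: 14.72
position: [0.6416, -0.1004, 0.0387]
tool_rot: [0.003, 1.558, -0.011]
ft_force: [0.3, 0.1, 0.2]
grip_width: 0.996
```

```bash
python3 -m pendant '[{"travel":[0.001,0.001,0],"twist":0},{"travel":[0.001,0.001,0],"twist":0},{"travel":[0.001,0.001,0],"twist":0},{"travel":[0.001,0.001,0],"twist":0},{"travel":[0.001,0.001,0],"twist":0},{"travel":[0.001,0.001,0],"twist":0},{"travel":[0.001,0.001,0],"twist":0},{"travel":[0.001,0.001,0],"twist":0}]' -1 30
```

```text
time: 15.72
position: [0.6419, -0.0994, 0.0377]
tool_rot: [0.003, 1.558, -0.011]
ft_force: [1.9, 0.4, -0.3]
grip_width: 0.467
```

```bash
python3 -m pendant '[{"travel":[-0.02,0,0],"twist":0},{"travel":[-0.06,0,0],"twist":0},{"travel":[-0.1,0,0],"twist":0},{"travel":[-0.11,0.02,-0.026],"twist":0},{"travel":[-0.11,0.05,-0.065],"twist":0},{"travel":[-0.11,0.08,-0.104],"twist":0},{"travel":[-0.11,0.11,-0.143],"twist":0},{"travel":[-0.11,0.13,-0.168],"twist":0},{"travel":[-0.1,0.1385,-0.179],"twist":0},{"travel":[-0.07,0.1385,-0.179],"twist":0}]'
python3 -m pendant '[{"travel":[0.01,0,0],"twist":0},{"travel":[0.01,0,0],"twist":0}]'
python3 - <<'E'
from h import *
st=ctrl.get_state(); print(st['position'],st['tool_rot'])
im=ctrl.get_image('wrist'); cv2.imwrite('pics/w5.png',im[:,:,::-1])
E
```

```text
time: 16.98
position: [0.4643, 0.0413, 0.1059]
tool_rot: [0.001, 1.554, -0.012]
ft_force: [0.9, -0.5, -4.2]
grip_width: 0.459
time: 17.23
position: [0.4643, 0.0411, 0.0955]
tool_rot: [0.002, 1.555, -0.012]
ft_force: [-0.6, -0.3, -3.4]
grip_width: 0.461
[0.46426158 0.04106674 0.09551254] [ 0.00166713  1.55491088 -0.01158586]
```

View pics/w5.png

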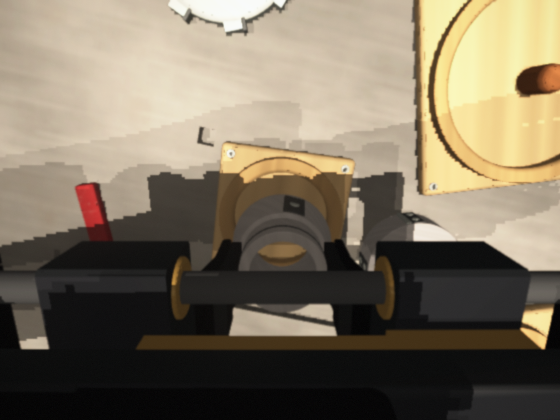

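```bash
python3 -m pendant '[{"travel":[0.015,-0.001,-0.001],"twist":0},{"travel":[0.03,-0.0015,-0.002],"twist":0},{"travel":[0.04,-0.0015,-0.002],"twist":0},{"travel":[0.046,-0.0015,-0.002],"twist":0},{"travel":[0.05,-0.0015,-0.002],"twist":0},{"travel":[0.053,-0.0015,-0.002],"twist":0},{"travel":[0.056,-0.0015,-0.002],"twist":0}]'
```

```text
time: 18.15
position: [0.4642, 0.0393, 0.0403]
tool_rot: [0.002, 1.553, -0.012]
ft_force: [-0.2, 0.4, -3.4]
grip_width: 0.461
```

```bash
python3 -m pendant '[{"travel":[0.0015,0,0],"twist":0},{"travel":[0.003,0,0],"twist":0},{"travel":[0.0045,0,0],"twist":0},{"travel":[0.0045,0,0],"twist":0}]'
```

```text
time: 18.65
position: [0.4647, 0.0393, 0.0375]
tool_rot: [0.001, 1.553, -0.013]
ft_force: [-5.3, -0.2, 12.9]
grip_width: 0.462
```

Chamfer seated (TCP z 0.0375, contact 13 N). Release and move above the rebate cutter.

```bash
python3 -m pendant '[{"travel":[-0.001,0,0],"twist":0},{"travel":[-0.001,0,0],"twist":0},{"travel":[-0.001,0,0],"twist":0},{"travel":[-0.001,0,0],"twist":0},{"travel":[-0.01,0,0],"twist":0},{"travel":[-0.05,0,0],"twist":0},{"travel":[-0.1,-0.005,0.015],"twist":0},{"travel":[-0.14,-0.018,0.05],"twist":0},{"travel":[-0.16,-0.036,0.096],"twist":0},{"travel":[-0.16,-0.036,0.096],"twist":0}]' 1
python3 -m pendant '[{"travel":[0,0,0],"twist":0}]'
python3 - <<'E'
from h import *
st=ctrl.get_state(); im=ctrl.get_image('wrist'); t=ctrl.get_image('top'); cv2.imwrite('pics/t6.png',t[:,:,::-1])
cv2.imwrite('pics/w6.png',im[:,:,::-1])
print(st['time'],st['position'],st['tool_rot'])
print(proj('wrist',[[.56,.0025,.046]],st))
c=cv2.resize(cv2.imread('pics/w6.png')[90:240,150:350],None,fx=4,fy=4,interpolation=cv2.INTER_CUBIC)
cv2.imwrite('pics/w6c.png',cv2.convertScaleAbs(c,alpha=1.5,beta=10))
E
```

```text
time: 19.9
position: [0.561, 0.0016, 0.2014]
tool_rot: [0.004, 1.549, -0.015]
ft_force: [-1.0, -0.4, -0.6]
grip_width: 0.999
time: 20.02
position: [0.5602, 0.0023, 0.201]
tool_rot: [0.005, 1.55, -0.013]
ft_force: [-0.4, -0.0, -1.1]
grip_width: 1.001
20.025 [0.56022479 0.00225379 0.20098958] [ 0.00450589  1.55024059 -0.01337584]
[[278.78416101 191.02561486]]
```

View pics/w6c.png

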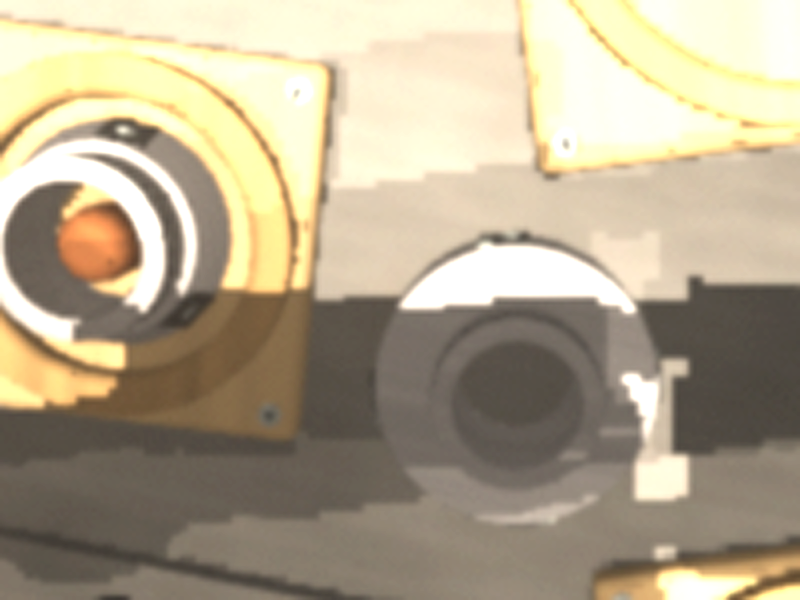

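View pics/w6.png

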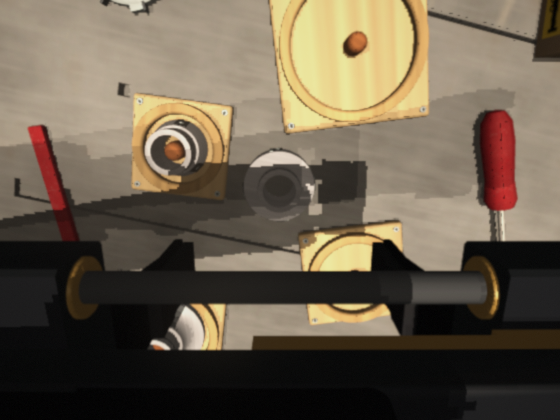

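```bash
python3 -m pendant '[{"travel":[0.03,0,0],"twist":0},{"travel":[0.08,0.001,-0.002],"twist":0},{"travel":[0.12,0.002,-0.003],"twist":0},{"travel":[0.15,0.002,-0.0035],"twist":0},{"travel":[0.165,0.002,-0.0035],"twist":0},{"travel":[0.169,0.002,-0.0035],"twist":0},{"travel":[0.169,0.002,-0.0035],"twist":0}]'
python3 - <<'E'
from h import *
st=ctrl.get_state(); print(R.from_rotvec(st['tool_rot']).as_matrix().round(4))
E
```

```text
time: 21.0
position: [0.5609, 0.0028, 0.0329]
tool_rot: [0.003, 1.548, -0.014]
ft_force: [0.4, 0.6, -0.2]
grip_width: 0.999
[[ 0.0225  0.0115  0.9997]
 [-0.0071  0.9999 -0.0113]
 [-0.9997 -0.0068  0.0226]]
```

```bash
python3 -m pendant '[{"travel":[0.001,0,0],"twist":0},{"travel":[0.001,0,0],"twist":0},{"travel":[0.001,0,0],"twist":0},{"travel":[0.001,0,0],"twist":0},{"travel":[0.001,0,0],"twist":0},{"travel":[0.001,0,0],"twist":0},{"travel":[0.001,0,0],"twist":0},{"travel":[0.001,0,0],"twist":0}]' -1 30
```

```text
time: 22.0
position: [0.5606, 0.0028, 0.0319]
tool_rot: [0.003, 1.549, -0.014]
ft_force: [-1.7, 0.1, 1.8]
grip_width: 0.461
```

```bash
python3 -m pendant '[{"travel":[-0.02,0,0],"twist":0},{"travel":[-0.06,0,0],"twist":0},{"travel":[-0.09,0,0],"twist":0},{"travel":[-0.09,-0.025,0.02],"twist":0},{"travel":[-0.09,-0.06,0.045],"twist":0},{"travel":[-0.09,-0.09,0.07],"twist":0},{"travel":[-0.09,-0.102,0.081],"twist":0},{"travel":[-0.06,-0.102,0.081],"twist":0},{"travel":[-0.05,-0.102,0.081],"twist":0},{"travel":[-0.05,-0.102,0.081],"twist":0}]'
python3 - <<'E'
from h import *
st=ctrl.get_state(); print(st['position'],st['tool_rot'])
im=ctrl.get_image('wrist'); cv2.imwrite('pics/w7.png',im[:,:,::-1])
E
```

```text
time: 23.25
position: [0.6382, -0.0987, 0.0835]
tool_rot: [0.003, 1.551, -0.013]
ft_force: [0.5, -0.0, -5.5]
grip_width: 0.462
[ 0.63817051 -0.09874275  0.08351583] [ 0.00319093  1.55144626 -0.01277707]
```

View pics/w7.png

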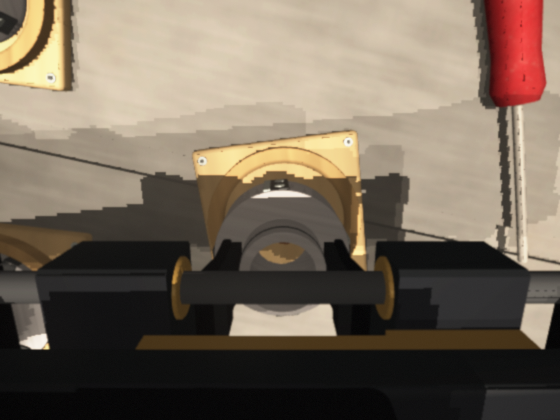

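```bash
python3 -m pendant '[{"travel":[0.01,0,0.0005],"twist":0},{"travel":[0.018,0,0.0005],"twist":0},{"travel":[0.024,0,0.0005],"twist":0},{"travel":[0.028,0,0.0005],"twist":0},{"travel":[0.032,0,0.0005],"twist":0},{"travel":[0.035,0,0.0005],"twist":0},{"travel":[0.037,0,0.0005],"twist":0}]'
python3 -m pendant '[{"travel":[0.0015,0,0],"twist":0},{"travel":[0.0025,0,0],"twist":0},{"travel":[0.0035,0,0],"twist":0},{"travel":[0.0035,0,0],"twist":0}]'
```

```text
time: 24.18
position: [0.6404, -0.0992, 0.0476]
tool_rot: [0.003, 1.549, -0.013]
ft_force: [-0.2, -0.5, -5.3]
grip_width: 0.459
time: 24.68
position: [0.6406, -0.0992, 0.0441]
tool_rot: [0.003, 1.549, -0.013]
ft_force: [-0.5, -0.1, -6.5]
grip_width: 0.457
```

```bash
python3 -m pendant '[{"travel":[0.001,0,0],"twist":0},{"travel":[0.002,0,0],"twist":0},{"travel":[0.002,0,0],"twist":0}]'
```

```text
time: 25.05
position: [0.6406, -0.0992, 0.0439]
tool_rot: [0.002, 1.549, -0.014]
ft_force: [-6.1, -0.0, 5.4]
grip_width: 0.454
```

Rebate seated at TCP z 0.0439 as expected. Release and go to the grooving cutter.

```bash
python3 -m pendant '[{"travel":[-0.001,0,0],"twist":0},{"travel":[-0.001,0,0],"twist":0},{"travel":[-0.001,0,0],"twist":0},{"travel":[-0.001,0,0],"twist":0},{"travel":[-0.01,0,0],"twist":0},{"travel":[-0.05,0,0],"twist":0},{"travel":[-0.1,0.01,-0.007],"twist":0},{"travel":[-0.14,0.04,-0.028],"twist":0},{"travel":[-0.15,0.08,-0.055],"twist":0},{"travel":[-0.15,0.12,-0.082],"twist":0}]' 1
python3 -m pendant '[{"travel":[0,0.045,-0.03],"twist":0},{"travel":[0,0.09,-0.06],"twist":0},{"travel":[0,0.13,-0.09],"twist":0},{"travel":[0,0.165,-0.11],"twist":0},{"travel":[0,0.19,-0.13],"twist":0},{"travel":[0,0.19,-0.13],"twist":0}]'
python3 - <<'E'
from h import *
st=ctrl.get_state(); im=ctrl.get_image('wrist')
cv2.imwrite('pics/w8.png',im[:,:,::-1])
print(st['time'],st['position'],st['tool_rot']);print(R.from_rotvec(st['tool_rot']).as_matrix().round(4))
print(proj('wrist',[[.4296,.212,.034]],st))
c=cv2.resize(cv2.imread('pics/w8.png')[90:240,180:380],None,fx=4,fy=4,interpolation=cv2.INTER_CUBIC)
cv2.imwrite('pics/w8c.png',cv2.convertScaleAbs(c,alpha=1.2,beta=0))
E
```

```text
time: 26.3
position: [0.5569, 0.0243, 0.1934]
tool_rot: [0.002, 1.545, -0.014]
ft_force: [-0.4, 0.2, -1.2]
grip_width: 1.0
time: 27.05
position: [0.4274, 0.2184, 0.1894]
tool_rot: [-0.003, 1.544, -0.01]
ft_force: [0.2, 0.0, -0.0]
grip_width: 0.996
27.05 [0.42740862 0.21835307 0.1893918 ] [-0.00250472  1.543859   -0.01005187]
[[ 0.0269  0.0049  0.9996]
 [-0.0081  1.     -0.0047]
 [-0.9996 -0.008   0.0269]]
[[280.36340762 197.48828976]]
```

View pics/w8c.png

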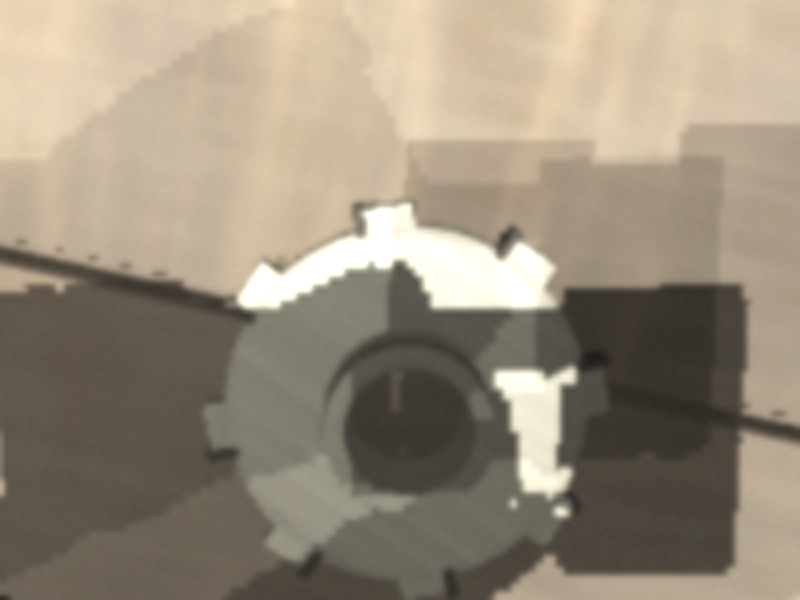

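View pics/w8.png

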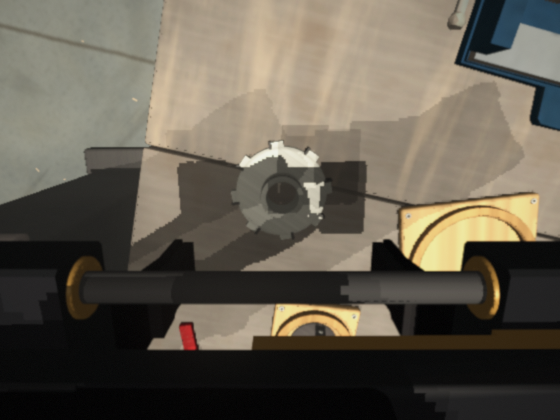

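```bash
python3 -m pendant '[{"travel":[0.03,-0.002,-0.0005],"twist":0},{"travel":[0.08,-0.0045,-0.001],"twist":0},{"travel":[0.12,-0.0045,-0.0015],"twist":0},{"travel":[0.15,-0.0045,-0.0015],"twist":0},{"travel":[0.168,-0.0045,-0.0015],"twist":0},{"travel":[0.173,-0.0045,-0.0015],"twist":0},{"travel":[0.173,-0.0045,-0.0015],"twist":0}]'
```

```text
time: 27.98
position: [0.4325, 0.2106, 0.0169]
tool_rot: [-0.0, 1.543, -0.013]
ft_force: [-0.0, -0.1, 0.3]
grip_width: 1.004
```

```bash
python3 -m pendant '[{"travel":[0,0.001,-0.0015],"twist":0},{"travel":[0,0.001,-0.0015],"twist":0},{"travel":[0,0.001,-0.0015],"twist":0},{"travel":[0,0.001,-0.0015],"twist":0},{"travel":[0,0.001,-0.0015],"twist":0},{"travel":[0,0.001,-0.0015],"twist":0},{"travel":[0,0.001,-0.0015],"twist":0},{"travel":[0,0.001,-0.0015],"twist":0}]' -1 30
```

```text
time: 28.98
position: [0.4312, 0.2116, 0.0169]
tool_rot: [0.0, 1.543, -0.013]
ft_force: [1.7, 0.8, -1.5]
grip_width: 0.455
```

```bash
python3 -m pendant '[{"travel":[-0.02,0,0],"twist":0},{"travel":[-0.06,0,0],"twist":0},{"travel":[-0.1,0,0],"twist":0},{"travel":[-0.1,-0.015,0.035],"twist":0},{"travel":[-0.1,-0.03,0.075],"twist":0},{"travel":[-0.1,-0.048,0.115],"twist":0},{"travel":[-0.1,-0.064,0.155],"twist":0},{"travel":[-0.1,-0.077,0.188],"twist":0},{"travel":[-0.1,-0.082,0.2],"twist":0},{"travel":[-0.1,-0.082,0.2],"twist":0}]'
python3 - <<'E'
from h import *
st=ctrl.get_state(); print(st['position'],st['tool_rot'])
im=ctrl.get_image('wrist'); cv2.imwrite('pics/w9.png',im[:,:,::-1])
P=[[.6273,.1304,.012]]
a=np.radians(6.4); 
for s in [(-1,-1),(1,-1),(1,1),(-1,1)]:
    u=np.array(s)*.071; P.append([.6273+u[0]*np.cos(a)-u[1]*np.sin(a),.1304+u[0]*np.sin(a)+u[1]*np.cos(a),.012])
print(proj('wrist',P,st).round(1))
E
```

```text
time: 30.22
position: [0.6268, 0.1285, 0.1217]
tool_rot: [0.001, 1.546, -0.013]
ft_force: [0.6, 0.9, -5.3]
grip_width: 0.458
[0.62678922 0.12846953 0.12173004] [ 8.93258028e-04  1.54561298e+00 -1.31630068e-02]
[[279.6 201.1]
 [206.8 291.7]
 [373.2 271.5]
 [363.2  97. ]
 [173.1 120.9]]
```

View pics/w9.png

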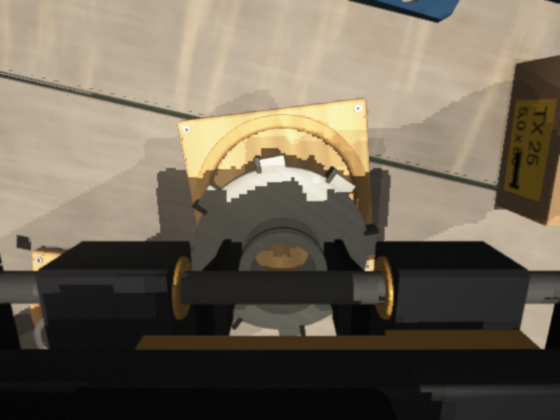

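```bash
python3 - <<'E'
from h import *
st=ctrl.get_state(); M=R.from_rotvec(st['tool_rot']).as_matrix(); p=np.array(st['position'])
print(proj('wrist',[p+M@[-.017,.001,0],p+M@[.007,.001,0]],st).round(1))
im=cv2.imread('pics/w9.png')
c=cv2.resize(im[90:240,170:380],None,fx=3.8,fy=3.8,interpolation=cv2.INTER_CUBIC); cv2.imwrite('pics/w9c.png',cv2.convertScaleAbs(c,alpha=1.2,beta=0))
E
```

```text
[[282.5 272.5]
 [282.5 252.2]]
```

View pics/w9c.png

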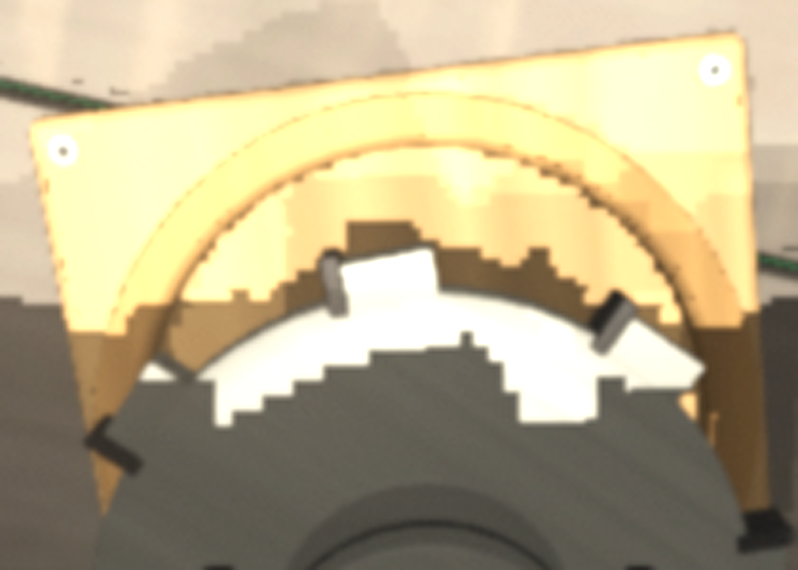

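```bash
python3 -m pendant '[{"travel":[0.02,0.001,0],"twist":0},{"travel":[0.045,0.001,0],"twist":0},{"travel":[0.06,0.001,0],"twist":0},{"travel":[0.07,0.001,0],"twist":0},{"travel":[0.077,0.001,0],"twist":0},{"travel":[0.082,0.001,0],"twist":0},{"travel":[0.086,0.001,0],"twist":0},{"travel":[0.089,0.001,0],"twist":0}]'
python3 -m pendant '[{"travel":[0.0015,0,0],"twist":0},{"travel":[0.003,0,0],"twist":0},{"travel":[0.004,0,0],"twist":0},{"travel":[0.004,0,0],"twist":0}]'
```

```text
time: 31.28
position: [0.6285, 0.1299, 0.0332]
tool_rot: [-0.0, 1.545, -0.012]
ft_force: [0.0, 0.6, -4.6]
grip_width: 0.46
time: 31.78
position: [0.6286, 0.1299, 0.0292]
tool_rot: [-0.0, 1.545, -0.012]
ft_force: [0.4, 0.7, -4.6]
grip_width: 0.46
```

```bash
python3 -m pendant '[{"travel":[0.001,0,0],"twist":0},{"travel":[0.002,0,0],"twist":0},{"travel":[0.002,0,0],"twist":0}]'
```

```text
time: 32.15
position: [0.6287, 0.1299, 0.029]
tool_rot: [-0.001, 1.545, -0.013]
ft_force: [-4.5, -1.6, 6.5]
grip_width: 0.455
```

Seated at TCP z 0.029. Release, then clear away to the right to inspect.

```bash
python3 -m pendant '[{"travel":[-0.001,0,0],"twist":0},{"travel":[-0.001,0,0],"twist":0},{"travel":[-0.001,0,0],"twist":0},{"travel":[-0.001,0,0],"twist":0},{"travel":[-0.01,0,0],"twist":0},{"travel":[-0.05,0,0],"twist":0},{"travel":[-0.1,0,0],"twist":0},{"travel":[-0.15,-0.02,0],"twist":0},{"travel":[-0.19,-0.05,-0.005],"twist":0},{"travel":[-0.2,-0.09,-0.01],"twist":0}]' 1
python3 -m pendant '[{"travel":[0,-0.045,-0.005],"twist":0},{"travel":[0,-0.09,-0.01],"twist":0},{"travel":[0,-0.135,-0.02],"twist":0},{"travel":[0,-0.18,-0.03],"twist":0},{"travel":[0,-0.225,-0.045],"twist":0},{"travel":[0,-0.27,-0.06],"twist":0.1},{"travel":[0,-0.315,-0.08],"twist":0.2},{"travel":[0,-0.36,-0.1],"twist":0.3},{"travel":[0,-0.405,-0.12],"twist":0.4},{"travel":[0,-0.44,-0.14],"twist":0.5}]'
python3 - <<'E'
from h import *
for n in ['top','scene']: cv2.imwrite(f'pics/{n}_b.png',ctrl.get_image(n)[:,:,::-1])
t=cv2.imread('pics/top_b.png')
c=t[115:265,130:340]; cv2.imwrite('pics/fin1.png',cv2.convertScaleAbs(cv2.resize(c,None,fx=3.8,fy=3.8,interpolation=cv2.INTER_CUBIC),alpha=1.3))
E
```

```text
time: 33.4
position: [0.6141, 0.043, 0.2337]
tool_rot: [-0.002, 1.539, -0.01]
ft_force: [0.6, 0.0, -0.5]
grip_width: 0.998
time: 34.65
position: [0.4711, -0.3983, 0.2331]
tool_rot: [0.398, 1.5, -0.398]
ft_force: [0.4, 0.4, -0.5]
grip_width: 1.003
```

View pics/fin1.png

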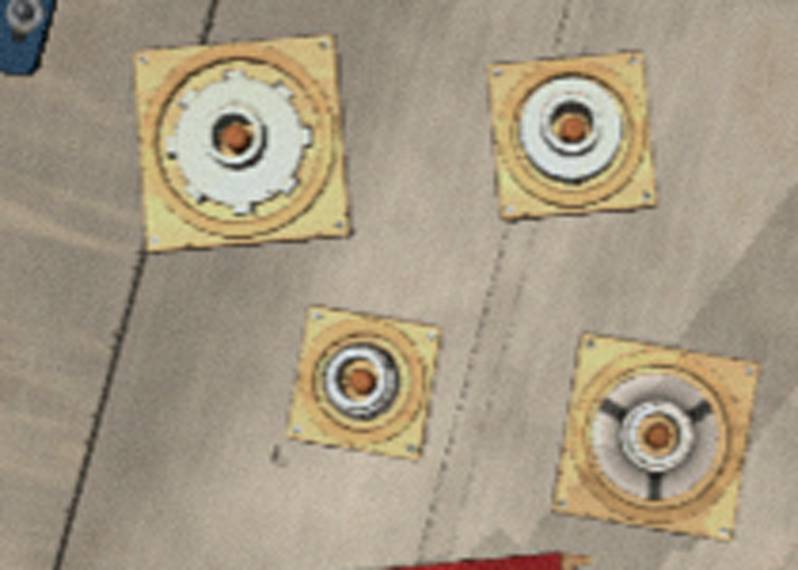

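View pics/scene_b.png

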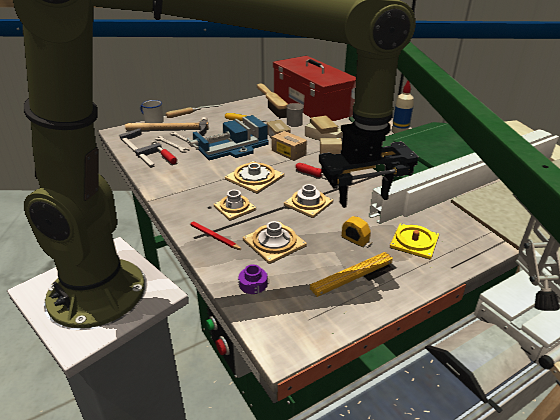

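All four cutters sit inside their rings with the posts showing through the bores: grooving (237,133), rebate (570,124), chamfer (360,380) and rounding (657,437). Next I check the bystanders numerically and let the arm settle.

```bash
python3 -m pendant '[{"travel":[0,0,0],"twist":0},{"travel":[0,0,0],"twist":0},{"travel":[0,0,0],"twist":0}]'
python3 - <<'E'
from h import *
f=lambda p:np.array(p,float)/3.8+[130-.37,115-.37]
for n,px,z,b in [('groov',(237,134),.046,(.6273,.1304)),('reb',(570,125),.058,(.6389,-.0996)),('cham',(359,380),.054,(.4622,.0391)),('round',(657,437),.058,(.4303,-.1633))]:
    p=ray('top',[f(px)],z)[0,:2]; print(n,p.round(4),'off mm',((p-b)*1000).round(1))
for im in ['scene_b']:
    s=cv2.imread('pics/scene_b.png')
s2=ctrl.get_image('top')[:,:,::-1]; cv2.imwrite('pics/top_c.png',s2)
for fn in ['pics/top0.png','pics/top_c.png']:
    h=cv2.cvtColor(cv2.imread(fn),cv2.COLOR_BGR2HSV); m=cv2.inRange(h,(15,150,90),(27,255,255)); m[:,:335]=0;m[:,425:]=0;m[:150]=0;m[270:]=0
    n,l,st,c=cv2.connectedComponentsWithStats(m); print([(c[i].round(1),st[i,4]) for i in range(1,n) if st[i,4]>60])
E
```

```text
time: 35.12
position: [0.4687, -0.4011, 0.2326]
tool_rot: [0.399, 1.501, -0.402]
ft_force: [-0.2, 0.5, -1.4]
grip_width: 0.999
groov [0.6269 0.1276] off mm [-0.4 -2.8]
reb [ 0.637  -0.0978] off mm [-1.9  1.8]
cham [0.4618 0.0387] off mm [-0.4 -0.4]
round [ 0.4289 -0.1612] off mm [-1.4  2.1]
[(array([359.6, 164.3]), np.int32(319)), (array([387. , 213.3]), np.int32(555)), (array([393.4, 213.8]), np.int32(295))]
[(array([359.1, 164.3]), np.int32(313)), (array([391.8, 193.6]), np.int32(296)), (array([401.6, 180.9]), np.int32(65))]
```

View pics/top_c.png

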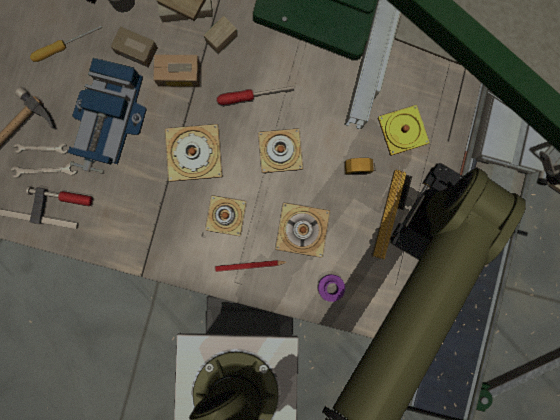

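Offsets from the recess centres are at most about 3 mm. The tape's centroid has moved 0.5 px. The rule lies on the same line as before, with its mask split by the arm's shadow. Handing in.

```bash
python3 -c "
from bench import ctrl
print(ctrl.close_job())"
```

```text
the job is handed in; nothing more can be done
None
```

All four cutters are in their own blocks, and I handed the job in at about 35 s of the 96 s allowed. I set the rebate cutter down on bare table first. Then I placed rounding → wide, chamfer → small, rebate → medium and grooving → disc. I lowered each one until the wrist felt contact before letting go.

- **Seating:** each cutter touched down at the tool height expected for the recess floor, within about 0.2 mm. In the final top view each hub is within about 3 mm of its block centre, with the post showing in the bore.
- **Bystanders:** the tape measure's image position moved 0.5 px. I checked the rule only by eye, and it lies on its original line. The arm's shadow split its colour mask, so its centroid was no use.
- **Disagreements:** the scene camera read x about 4–11 mm further out than the top camera, so I relied on the top and wrist cameras. Those two agreed to about 2–3 mm. The tool's tilt drifted to about 0.03 rad over the moves. I did not measure each cutter's upright angle separately.

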